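# Shut the heater cover and hold the shield plate tucked under its lip

### The arm

A 6-joint arm with a two-finger parallel gripper is mounted at the origin on the work surface. World frame = base frame: x ahead of the robot, y to its left, z up, the work surface at z = 0. Lengths are in m, angles in rad, forces in N, time in s.
With the tool pointing down it reaches from about 0.35 to 0.925 m from the base axis. Payload 6.4 kg.
Tool frame: the origin (TCP) lies midway between the tips of the shut fingers; the grasp point (between the pads) lies 19 mm behind it; z points along the fingers, y is the direction in which the jaws open and shut (so a half turn about z gives the same grasp; the last joint's range is limited). The gripper opens to 94 mm and grips with 3 to 60 N. Pads are 16 mm wide; open, the fingers measure 119 mm over their backs; the gripper's body (75 mm by 177 mm) begins 78 mm behind the grasp point.
Start: joints at [-1.292, 0.245, 1.558, -0, 1.339, -0.174], TCP at [0.284, -0.585, 0.205] pointing down, gripper open.
Joint ranges: [-3.13, 3.13], [-1.02, 2.26], [0.13, 2.54], [-0.95, 4.09], [0.21, 2.88], [-2.74, 2.74]. Speed limits (rad/s): [2.57, 2.57, 3.14, 3.14, 3.14, 3.14].

### API

Orientations are given as a rotation vector (axis times angle).
In Python, from plant import env gives the robot as it stands. The module is installed in compiled form; this text tells all that it offers.
- The arm moves only by the shell command python3 -m jog 'ROWS' [OPENING] [FORCE]. ROWS is JSON, a list that holds one entry, the list of rows, each a list of 4 numbers: the shift along the world's x, y, z in cm, then the turn about the world's z in degrees. In form: [[[dx, dy, dz, roll], ...]]. A call has 1 to 20 rows; each row is the pose to reach, as a shift and turn from the pose commanded when the call began; what a row does not reach only later rows make up. A row lasts 1/12 s, in which the tool goes at most 41.7 mm and 7.16 degrees, less where a joint would pass 70% of its speed; a pose out of reach is approached as far as the arm can. A call with a gripper value outside its range is refused whole. OPENING is the opening in per cent of the stroke, from 0 (shut) to 100 (fully open), set as the call begins (- or left out, the last holds). The fingers move at their own pace and stop on an object; FORCE is the grip in N (left out, the last holds). Time passes only in rows, so rows that repeat a pose let the fingers close. It gives the time, the measured TCP pose, the force and the opening at its end, in the units of the state.
- env.read_state(): the state, without advancing time (a new reading comes with each control period).
- env.camera(name): name is "side" or "top" or "wrist"; returns a dict with "img" (400x640x3 uint8, red, green, blue), "z_map" (400x640 float32, m along the optical axis (not along the pixel's ray), 0 where there is no reading), "camera_matrix" (3x3 intrinsics, pixels), "k1" (the pictures are not rectified: a ray, as slopes to the right and down, at radius r is drawn at 1 + k1 r^2 times it, then the intrinsics apply), "xyz" and "rotation" of the camera in the world. Camera axes: x right, y up, looking along -z (the intrinsics and any distortion apply to the point x, -y, -z); pixel columns grow to the right and rows downward; lengths in m; the calibration is good to about 2 mm. A picture is of the moment at which its call begins.
- env.sign_off(): hands the job in, once; it reports no verdict.
The state is a dict: "t": time; "q": joint angles; "dq": joint speeds; "effort": joint torques, N m; "position": TCP position; "orientation": TCP orientation; "ft_force": force on the tool from outside, world axes, zero at the start; "ft_torque": the same for the moment, N m; "gripper_width": finger opening in m.
Only numpy, scipy, OpenCV 4.12 (cv2) and the standard library are available. Lean on these libraries where they do the work, as an engineer would, in place of code of your own. Each camera call takes 0.05 s, during which the arm holds its last target.

### The job

Close up the heater casing for screwing: press its hinged cover down until the spring catch holds it shut by itself, and take your hand off it. Then pick up the aluminium shield plate by its upright bar, lay it on the bare ledge in front of the cover, middle to middle and square, and slide its front edge under the cover's lip up to the stop inside, without lifting the cover. Finish while still holding the plate there, pressed flat on the ledge with a firm push of about a kilogram (do not let go); leave the other things on the bench where they lie.

Things in the scene. Friction and masses are not known exactly. Their poses are not given: they have to be found in the camera images.
- casing: grey sheet-metal heater casing fixed to the bench, 260 x 200 x 57 mm (cover shut). Origin on the bench; x points from its front (robot side) to the hinge, y left, z up. Front x=-100, back x=160. Ledge bare from there to the lip at x=0, then runs under the shut cover to a 5 mm high stop at x=30. Hinge axis along y at x=160, z=55. Catch outside the left wall at x=15..45, y=107..134, up to z=68 mm
- ledge: the bare steel ledge of the casing (fixed to it, same axes), 130 x 200 mm; origin 39 mm above the casing's origin, its top surface 45 mm above the bench
- cover (a joint): cover angle: 0 = shut, about 0.5 rad as found (open), 1.0 = end stop. Sheet 190 wide, 4 mm thick, flat for 150 mm from hinge to lip. Spring-lifted until the catch snaps, needing some 10 N down near the lip over the last 15 mm; some 8 N upward pops it open. Shut, its underside is 8 mm above the ledge, its top 57 mm above the bench; the lip's hem turns up 5 mm more and juts 9 mm further forward
- cover_lip (a point): on the top face of the cover at the front edge of its flat part, mid-width; turns with the cover (150 mm from the hinge)
- lap_line (a point): point of the ledge's top right below the lip of the shut cover, mid-width (casing x=0, y=0, z=45 mm)
- shield: loose aluminium plate lying flat, 100 deep (x) x 120 wide (y) x 4 mm, about 0.2 kg, with an upright bar for gripping: 12 mm thick (x), 70 mm wide (y), its top 44 mm above the plate's underside, its middle at x=-30. Origin at the centre of the underside; x points to the front edge, which goes under the lip
- shield_edge (a point): middle of the shield's front edge, at its underside (x=+50 mm in the shield's frame)
- shield_bar (a point): middle of the top of the shield's bar (44 mm above the underside)
- pot_stand: bystander: loose three-armed black pot stand, hexagonal, about 115 mm across, 14 mm tall; origin at its centre
- burner_cap: bystander: loose round brass burner cap, 60 mm across, 16 mm tall; origin at its centre
- spanner: bystander: loose steel spanner lying on the bench
- screwdriver: bystander: loose screwdriver lying on the bench
- valve: bystander: loose small brass valve, 50 mm long, 48 mm tall
Not all that is in view belongs to the job. Of the things like the shield, leave any that is brown; of the rest the larger one is meant.

How it is judged:
By the outcome, as a careful person would: the job done as asked, in the order asked, and still so for the second after the job is handed in, while the arm keeps its last pose, push and grip.
It also fails if it takes over 58 s, if anything falls off the work surface, if the arm or the gripper's body presses on something with over 40 N, if the wrist force passes 120 N, or if a joint passes its speed limit or range.

## Working session

There is one attempt and no reset: what is moved stays moved. The work goes in short steps, Python scripts to look and compute and a shell command to move; the robot and the scene stay as the last step left them, time stands still between calls to the robot, and variables do not carry over. Pictures are saved under pics/ and viewed, and the job is handed in when it is done.

```bash
mkdir -p pics
cat > h.py <<'E'
import numpy as np, cv2
from plant import env
def snap(name,fn):
    c=env.camera(name); cv2.imwrite('pics/'+fn+'.png',c['img'][:,:,::-1]); np.savez('pics/'+fn+'.npz',**{k:np.array(v) for k,v in c.items()}); return c
def load(fn): return dict(np.load('pics/'+fn+'.npz'))
def crop(fn,u0,v0,u1,v1,out):
    im=cv2.imread('pics/'+fn+'.png')[v0:v1,u0:u1]; s=min(800/(u1-u0),600/(v1-v0)); cv2.imwrite('pics/'+out+'.png',cv2.resize(im,None,fx=s,fy=s,interpolation=cv2.INTER_CUBIC)); print('scale',s)
def ray(c,u,v):
    K=c['camera_matrix'];d=np.array([(u-K[0,2])/K[0,0],(v-K[1,2])/K[1,1]]);k=float(c['k1']);s=d.copy()
    for _ in range(20): s=d/(1+k*(s@s))
    return s
def rot(c):
    R=np.array(c['rotation']); 
    if R.shape==(3,): R=cv2.Rodrigues(R)[0]
    return R
def pz(c,u,v,z):  # on plane z
    s=ray(c,u,v);d=rot(c)@np.array([s[0],-s[1],-1]);o=np.array(c['xyz']);return o+d*(z-o[2])/d[2]
def pd(c,u,v):
    s=ray(c,u,v);Z=float(c['z_map'][int(round(v)),int(round(u))]);return np.array(c['xyz'])+rot(c)@(np.array([s[0],-s[1],-1])*Z)
def proj(c,p):
    q=rot(c).T@(np.array(p)-np.array(c['xyz']));s=np.array([q[0],-q[1]])/-q[2];s=s*(1+float(c['k1'])*(s@s));K=c['camera_matrix'];return s[0]*K[0,0]+K[0,2],s[1]*K[1,1]+K[1,2]
E
python3 - <<'E'
from h import *
np.set_printoptions(precision=4,suppress=True)
for n in ['top','side','wrist']:
    c=snap(n,n+'0'); print(n,c['xyz'],c['rotation'],c['camera_matrix'],c['k1'])
print(env.read_state())
E
```

```text
top [0.4613 0.0161 1.1554] [ 0.0474 -0.0588 -1.5506] [[424.5618   0.     326.7818]
 [  0.     424.5618 192.374 ]
 [  0.       0.       1.    ]] -0.060781374487762795
side [-0.0657  0.8033  0.6246] [ 0.4333 -1.271  -2.194 ] [[429.0227   0.     326.0906]
 [  0.     429.0227 193.5697]
 [  0.       0.       1.    ]] 0.04032768232047361
wrist [ 0.3504 -0.5524  0.3837] [-0.228   0.1439 -1.1116] [[317.4139   0.     316.0636]
 [  0.     317.4139 197.6553]
 [  0.       0.       1.    ]] -0.03040714602534564
{'t': 0.15, 'q': array([-1.2921,  0.2456,  1.5587,  0.    ,  1.3387, -0.1741]), 'dq': array([ 0.0003, -0.0017, -0.0049, -0.0002, -0.0009,  0.0009]), 'effort': array([  0.0002, -41.6265, -31.4982,   0.0685,   0.0316,  -0.0001]), 'position': array([ 0.2842, -0.5841,  0.2046]), 'orientation': array([-3.06  , -0.7048,  0.0001]), 'ft_force': array([-1.689 , -0.4476, -0.0283]), 'ft_torque': array([-0.016 ,  0.0021,  0.0415]), 'gripper_width': 0.09412726601118125}
```

View pics/top0.png

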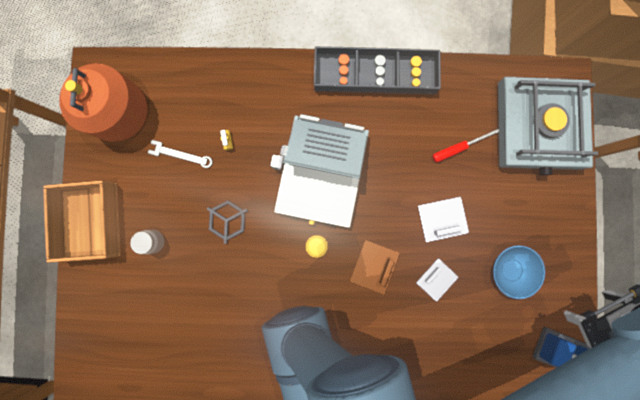

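View pics/side0.png

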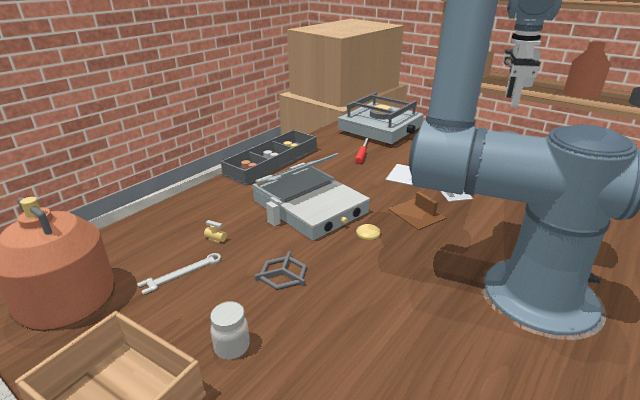

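View pics/wrist0.png

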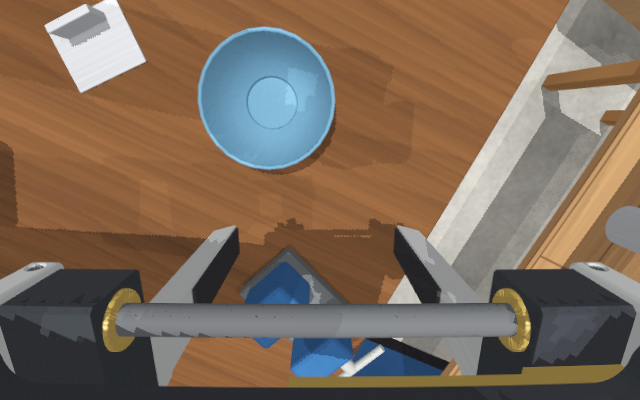

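The top view shows the casing at (322,170) with its hinge at the top and catch at the left (278,161). The large white plate is at (443,219), with its bar at (448,231). The small white plate (437,280) and the brown one (376,266) are decoys.

Run:
```python
from h import *
crop('top0',260,100,390,240,'c1'); crop('top0',400,185,490,255,'c2')
```

```text
scale 4.285714285714286
scale 8.571428571428571
```

View pics/c1.png

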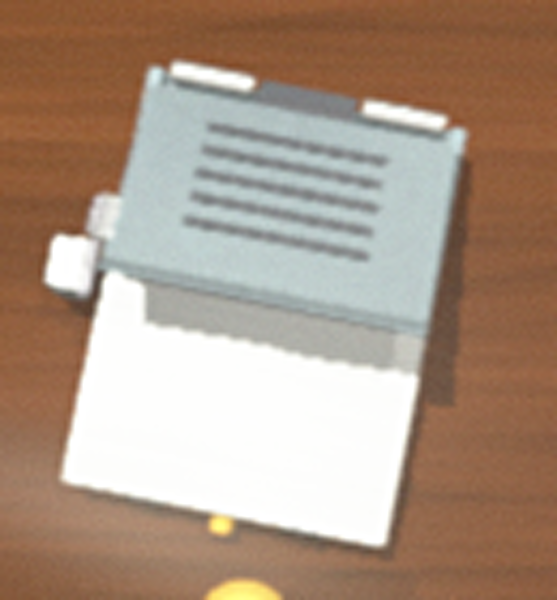

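View pics/c2.png

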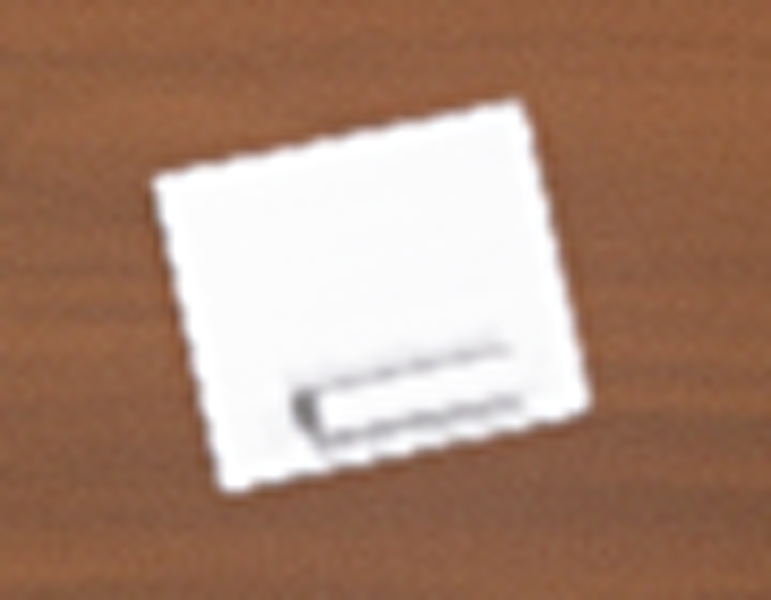

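Run:
```python
from h import *
np.set_printoptions(precision=4,suppress=True)
c=load('top0')
f=lambda s,x0,y0,pts,z:[pz(c,x/s+x0-0.0,y/s+y0-0.0,z) for x,y in pts]
P=f(4.2857,260,100,[(62,482),(387,547)],.045)
H=f(4.2857,260,100,[(155,70),(465,130)],.057)
print('ledge',P,np.linalg.norm(P[0]-P[1])); print('hinge',H,np.linalg.norm(H[0]-H[1]))
yv=(P[0]-P[1])[:2]; a=np.arctan2(-yv[0],yv[1]); 
yh=(H[0]-H[1])[:2]; print('yaw',np.degrees(a),np.degrees(np.arctan2(-yh[0],yh[1])))
m=(P[0]+P[1])/2; mh=(H[0]+H[1])/2; d=(mh-m)[:2]; print('mid',m,mh,np.linalg.norm(d),np.degrees(np.arctan2(d[1],d[0])))
S=f(8.5714,400,185,[(153,178),(520,100),(592,408),(222,492)],.004)
print('shield',S)
S=np.array(S)[:,:2]; print([np.linalg.norm(S[i]-S[(i+1)%4]) for i in range(4)])
fr=(S[0]+S[1])/2; bk=(S[2]+S[3])/2; d=fr-bk; print('ctr',S.mean(0),'yaw',np.degrees(np.arctan2(d[1],d[0])), 'from y',np.degrees(np.arctan2(*( (S[0]-S[1])*[-1,1]))))
# depth checks
for uv in [(310,205),(325,150),(460,205),(448,231)]: print(uv,pd(c,*uv))
s=load('side0')
for uv in [(310,200),(300,185),(250,195)]: print(uv,pd(s,*uv))
```

```text
ledge [array([0.4815, 0.1445, 0.045 ]), array([ 0.4458, -0.0543,  0.045 ])] 0.20198976214645492
hinge [array([0.7348, 0.0932, 0.057 ]), array([ 0.7015, -0.0975,  0.057 ])] 0.1936412801441772
yaw -10.169027654577336 -9.913613567614838
mid [0.4637 0.0451 0.045 ] [ 0.7181 -0.0021  0.057 ] 0.2587999960330604 -10.511371956377612
shield [array([ 0.508 , -0.2403,  0.004 ]), array([ 0.5351, -0.3585,  0.004 ]), array([ 0.4373, -0.3817,  0.004 ]), array([ 0.4089, -0.263 ,  0.004 ])]
[np.float64(0.12127511156613258), np.float64(0.10050205124465578), np.float64(0.12212959038300361), np.float64(0.10158592553875906)]
ctr [ 0.4723 -0.3109] yaw 13.133121784979446 from y 12.929163844770915
(310, 205) [0.5029 0.0521 0.0444]
(325, 150) [0.639  0.0157 0.1034]
(460, 205) [ 0.5123 -0.3574  0.0014]
(448, 231) [ 0.4414 -0.3131  0.039 ]
(310, 200) [0.5669 0.056  0.0432]
(300, 185) [0.6402 0.0116 0.0446]
(250, 195) [ 0.7742  0.0814 -0.0037]
```

```bash
python3 -m jog '[[[4,7.5,2,7],[8,15,3,14],[11,20,3,21],[13,24,3,28],[15,28,3,35],[17,32,3,42],[19,35,3,48],[21,38.5,3,54],[23,42,3,54],[25,45.5,2,54],[27,49,1,54],[29,52.5,0,54],[31,56,-1,54],[32.7,60.2,-2,54],[32.7,60.2,-3,54],[32.7,60.2,-4,54],[32.7,60.2,-4,54],[32.7,60.2,-4,54]]]' 0 20
python3 - <<'E'
from h import *
snap('side','side1'); snap('wrist','wrist1');print(env.read_state())
E
```

```text
t: 1.65
position: [0.6106, 0.0221, 0.1618]
orientation: [-2.399, -2.021, 0.004]
ft_force: [0.4, 0.3, 0.4]
gripper_width: 0.0004
{'t': 1.75, 'q': array([-1.55216533e-01,  1.95997935e-01,  1.69303336e+00, -3.88330066e-04,
        1.25469232e+00,  1.84585647e-02]), 'dq': array([-0.03927591, -0.03313279, -0.0058313 , -0.00185094, -0.00064031,
       -0.0027537 ]), 'effort': array([ 1.34356968e+00, -3.73705137e+01, -2.99454975e+01,  1.37339397e-01,
        1.21749929e-02,  2.33869086e-02]), 'position': array([0.61085405, 0.01828204, 0.16437985]), 'orientation': array([-2.40456574, -2.0196767 ,  0.00263537]), 'ft_force': array([-0.1023348 , -0.76530377, -0.16710955]), 'ft_torque': array([-0.01236229, -0.07195003, -0.00969184]), 'gripper_width': 0.0005286536543071648}
```

View pics/side1.png

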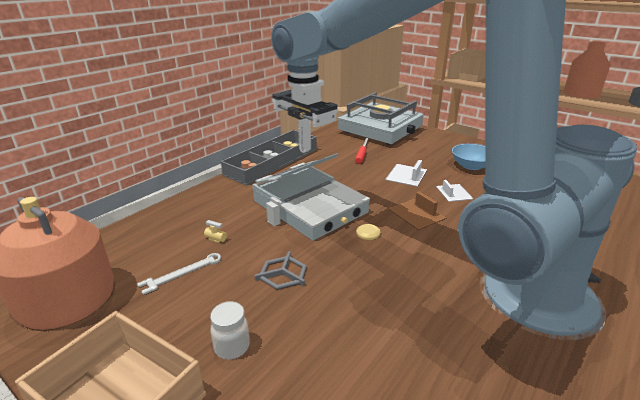

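View pics/wrist1.png

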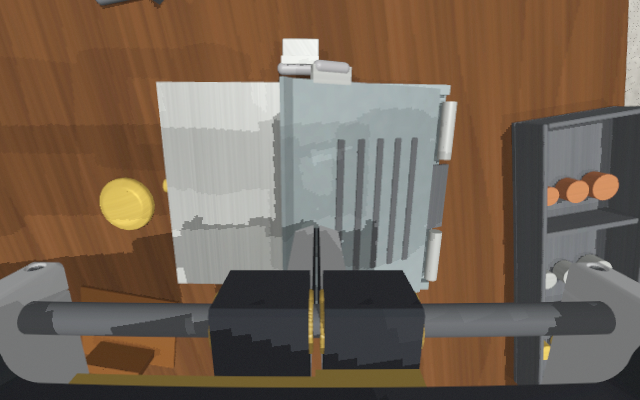

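The side view shows the shut fingers above the cover, just behind its lip, and clear of the catch. I'll press down in stages.

```bash
python3 -m jog '[[[0,0,-2],[0,0,-4],[0,0,-5],[0,0,-6],[0,0,-7],[0,0,-8],[0,0,-9],[0,0,-9]]]' 2>&1 || true
python3 -m jog '[[[0,0,-2,0],[0,0,-4,0],[0,0,-5,0],[0,0,-6,0],[0,0,-7,0],[0,0,-8,0],[0,0,-9,0],[0,0,-9,0]]]'
```

```text
invalid input at $[0][0]: expected 4 numbers
t: 2.42
position: [0.6105, 0.0173, 0.0735]
orientation: [-2.407, -2.017, 0.002]
ft_force: [1.0, -0.6, 1.0]
gripper_width: 0.0005
```

```bash
python3 -m jog '[[[0,0,-0.4,0],[0,0,-0.8,0],[0,0,-0.8,0]]]'; python3 -m jog '[[[0,0,-0.4,0],[0,0,-0.4,0]]]'
python3 - <<'E'
from h import *
snap('wrist','wrist2');snap('side','side2')
E
```

```text
t: 2.67
position: [0.6123, 0.0174, 0.0686]
orientation: [2.406, 2.017, 0.002]
ft_force: [-1.9, -1.7, 6.3]
gripper_width: 0.0005
t: 2.83
position: [0.612, 0.0174, 0.0647]
orientation: [2.406, 2.018, 0.001]
ft_force: [-1.4, -0.7, 2.9]
gripper_width: 0.0004
```

View pics/wrist2.png

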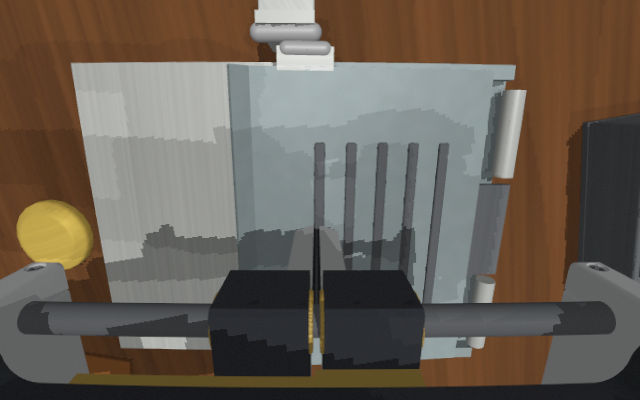

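The cover is almost flat and its left tab is at the catch (305,55), so I'll keep pressing.

```bash
for i in 1 2 ; do python3 -m jog '[[[0,0,-0.3,0],[0,0,-0.3,0]]]' | egrep 'posi|force'; done;  python3 -m jog '[[[0,0,-0.3,0],[0,0,-0.3,0]]]' | egrep 'posi|force'
```

```text
position: [0.6114, 0.0176, 0.0603]
ft_force: [0.0, -0.5, -0.2]
position: [0.6116, 0.0175, 0.0572]
ft_force: [0.8, 0.0, -0.3]
position: [0.6117, 0.0175, 0.0569]
ft_force: [-7.8, 0.6, 16.6]
```

```bash
python3 -m jog '[[[0,0,-0.1,0],[0,0,-0.1,0],[0,0,-0.1,0]]]' | egrep 'posi|force';  python3 -m jog '[[[0,0,0.5,0],[0,0,1.5,0],[0,0,4,0],[0,0,8,0],[0,-4,12,0],[-2,-8,14,0],[-4,-12,14,0],[-4,-12,14,0],[-4,-12,14,0]]]' 50 | egrep 'posi|force';  python3 - <<'E'
from h import *
np.set_printoptions(precision=4,suppress=True)
snap('wrist','wrist3');snap('side','side3');c=snap('top','top3')
E
```

```text
position: [0.6118, 0.0175, 0.0569]
ft_force: [-10.9, 0.2, 21.6]
position: [0.5708, -0.106, 0.1949]
ft_force: [1.2, 0.2, -0.7]
```

View pics/wrist3.png

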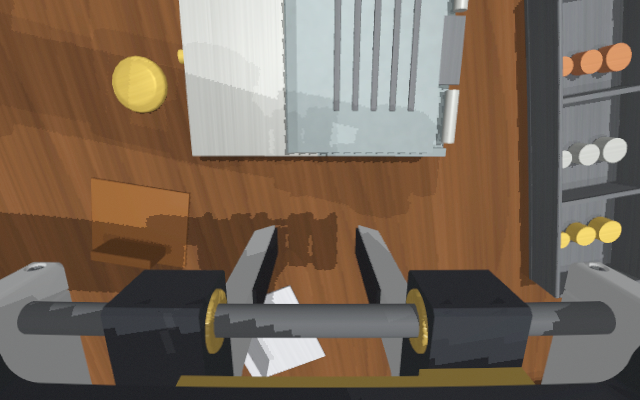

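View pics/side3.png

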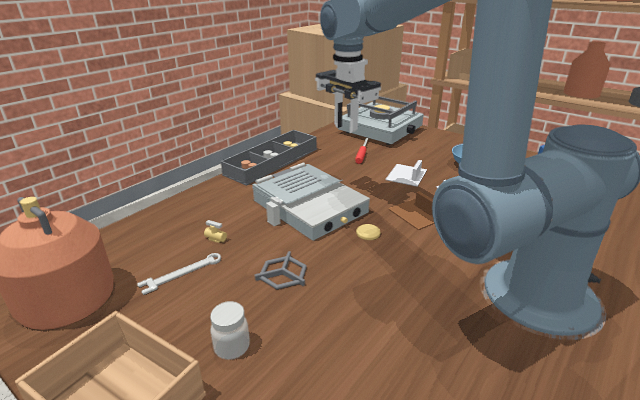

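View pics/top3.png

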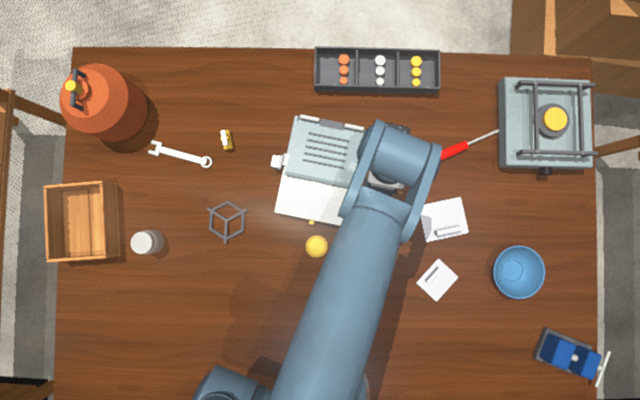

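The cover is flat and stays shut with the hand off it: the side view shows the lid level at (300,183). Next is the shield.

```bash
python3 -m jog '[[[-2,-3.5,0,7],[-4,-7,0,14],[-6,-10.5,0,21],[-8,-14,0,23],[-10,-17.5,-1,23],[-12.8,-21.2,-3,23],[-12.8,-21.2,-6,23],[-12.8,-21.2,-6,23],[-12.8,-21.2,-6,23]]]' 55;  python3 - <<'E'
from h import *
snap('wrist','wrist4');print(env.read_state()['position'])
E
```

```text
t: 5.33
position: [0.4427, -0.3126, 0.1311]
orientation: [-1.953, -2.453, -0.002]
ft_force: [0.9, -0.0, 0.9]
gripper_width: 0.0514
[ 0.44404258 -0.31317673  0.13310256]
```

View pics/wrist4.png

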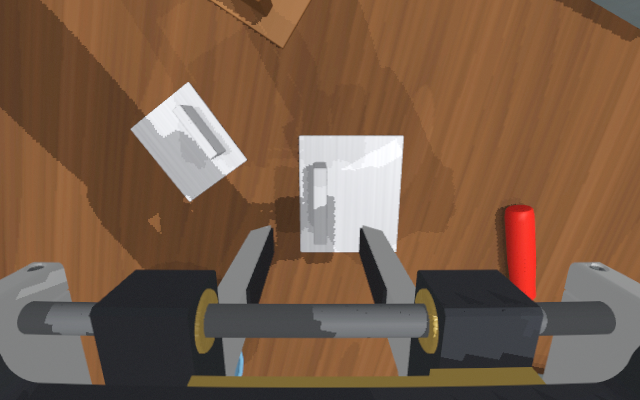

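Run:
```python
from h import *
np.set_printoptions(precision=4,suppress=True)
crop('wrist4',280,120,420,265,'c4')
c=load('wrist4'); print(c['xyz'],env.read_state()['position'])
```

```text
scale 4.137931034482759
[ 0.427  -0.2421  0.3107] [ 0.444  -0.3132  0.1331]
```

View pics/c4.png

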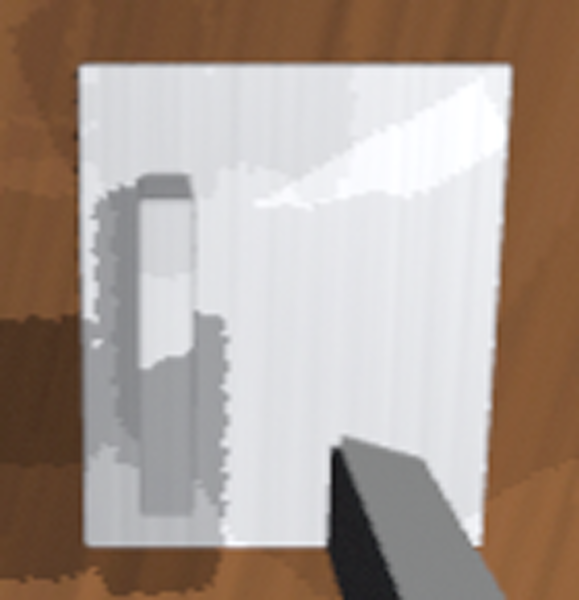

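Run:
```python
from h import *
np.set_printoptions(precision=4,suppress=True)
c=load('wrist4')
f=lambda pts,z:np.array([pz(c,x/4.1379+280,y/4.1379+120,z)[:2] for x,y in pts])
B=f([(138,198),(193,198),(192,515),(141,515)],.044);S=f([(80,65),(512,65),(483,546),(85,546)],.004)
for Q in(B,S):
    print(Q.mean(0),[np.linalg.norm(Q[i]-Q[(i+1)%4]) for i in range(4)])
    for d in (Q[1]-Q[0],Q[2]-Q[3]): print(np.degrees(np.arctan2(d[1],d[0])))
    for d in (Q[0]-Q[3],Q[1]-Q[2]): print(np.degrees(np.arctan2(-d[0],d[1])))
s=env.read_state();print(s['position'],s['orientation'])
```

```text
[ 0.4471 -0.3168] [np.float64(0.011261819256723338), np.float64(0.06967237476012193), np.float64(0.01112034059945131), np.float64(0.06967786039553282)]
12.965938383332496
12.98998583510108
13.355540980209152
13.239222484008
[ 0.4767 -0.3103] [np.float64(0.09942665172889278), np.float64(0.11955945637338153), np.float64(0.10058229965821952), np.float64(0.11940151554979014)]
13.023744625803287
12.93434334198494
12.796092839099064
13.350151661536293
[ 0.444  -0.3132  0.1331] [-1.9543 -2.4577 -0.0012]
```

```bash
python3 -m jog '[[[0.2,-0.4,-3,0],[0.2,-0.4,-6,0],[0.2,-0.4,-9,0],[0.2,-0.4,-11,0],[0.2,-0.4,-12,0],[0.2,-0.4,-12,0]]]';  python3 -m jog '[[[0,0,0,0],[0,0,0,0],[0,0,0,0],[0,0,0,0],[0,0,0,0],[0,0,0,0]]]' 0 40
python3 - <<'E'
from h import *
print(env.read_state()['position'],env.read_state()['position'])
E
```

```text
t: 5.88
position: [0.4459, -0.3168, 0.0126]
orientation: [-1.953, -2.458, -0.001]
ft_force: [-1.0, -0.2, 0.2]
gripper_width: 0.0517
t: 6.38
position: [0.4456, -0.3188, 0.0141]
orientation: [1.956, 2.457, -0.0]
ft_force: [-0.7, 0.1, 0.1]
gripper_width: 0.0149
[ 0.44561681 -0.31884261  0.01407856] [ 0.44561681 -0.31884261  0.01407856]
```

```bash
python3 -m jog '[[[0,0,0,0],[0,0,0,0],[0,0,0,0]]]'; python3 -m jog '[[[0,0,1,0],[0,0,3,0],[0,0,6,0],[0,0,10,0],[0,0,13,0],[0,0,13,0],[0,0,13,0],[0,0,13,0]]]'
python3 - <<'E'
from h import *
snap('wrist','wrist5');snap('side','side5')
E
```

```text
t: 6.63
position: [0.4458, -0.3188, 0.014]
orientation: [1.956, 2.457, 0.0]
ft_force: [0.5, 0.6, 4.2]
gripper_width: 0.0119
t: 7.3
position: [0.4442, -0.3175, 0.1417]
orientation: [-1.955, -2.455, -0.0]
ft_force: [0.0, 0.3, -2.2]
gripper_width: 0.0112
```

View pics/wrist5.png

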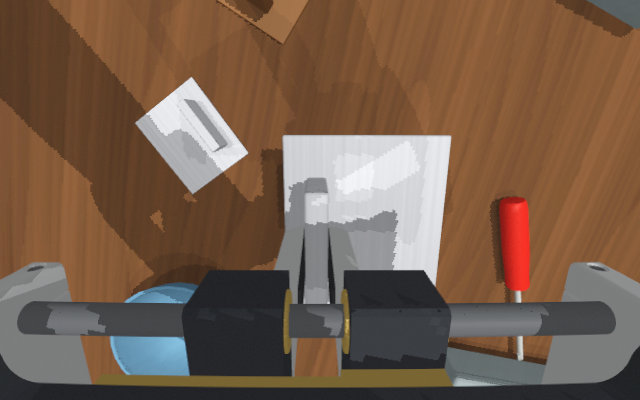

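View pics/side5.png

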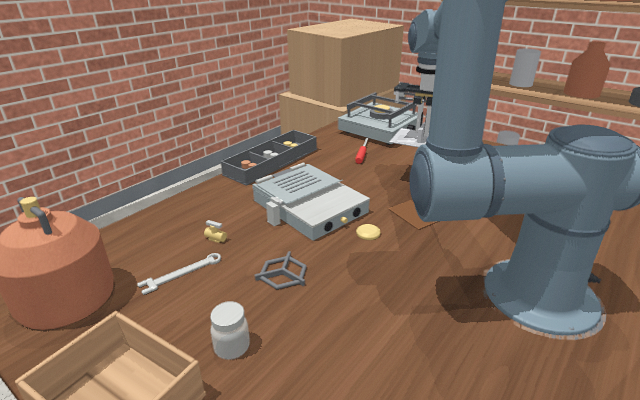

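```bash
python3 -m jog '[[[0.5,3.5,0,-5],[0.6,7,0,-10],[1,10.5,0,-15],[1,14,0,-20],[1.3,17.5,0,-23],[1.5,21,0,-23],[1.8,24.5,0,-23],[2,28,0,-23],[2.2,31.5,0,-23],[2.2,35,-1,-23],[2.2,36.2,-2,-23],[2.2,36.2,-3,-23],[2.2,36.2,-3,-23],[2.2,36.2,-3,-23]]]'
python3 - <<'E'
from h import *
snap('wrist','wrist6');snap('side','side6');print(env.read_state())
E
```

```text
t: 8.57
position: [0.4662, 0.0429, 0.1119]
orientation: [-2.406, -2.016, 0.004]
ft_force: [0.9, -0.7, -1.7]
gripper_width: 0.0119
{'t': 8.6667, 'q': array([-1.51634355e-01, -7.82799695e-02,  2.08160734e+00, -2.05337825e-04,
        1.13842983e+00,  2.57463517e-02]), 'dq': array([-0.0022852 , -0.01143192, -0.01047986,  0.00233709, -0.00134954,
        0.00014669]), 'effort': array([ 3.48826591e-01, -2.59740776e+01, -2.92295194e+01,  7.89182656e-02,
       -6.55486001e-04, -4.10063745e-03]), 'position': array([0.46756518, 0.04240683, 0.11345201]), 'orientation': array([-2.40938564e+00, -2.01605160e+00,  3.90598517e-04]), 'ft_force': array([-0.82998676, -0.30938202, -2.72772515]), 'ft_torque': array([-0.06678199, -0.07545045, -0.00273079]), 'gripper_width': 0.011861329917042649}
```

View pics/wrist6.png

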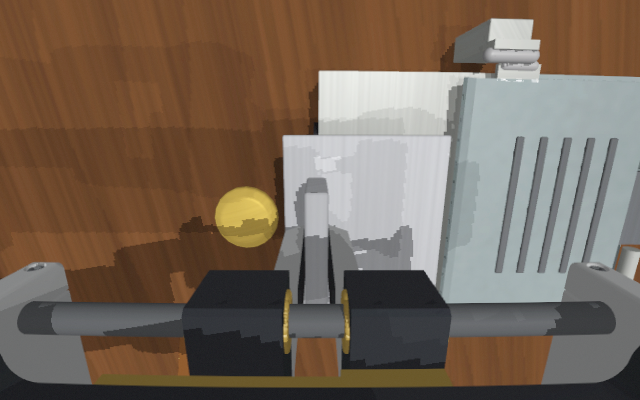

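View pics/side6.png

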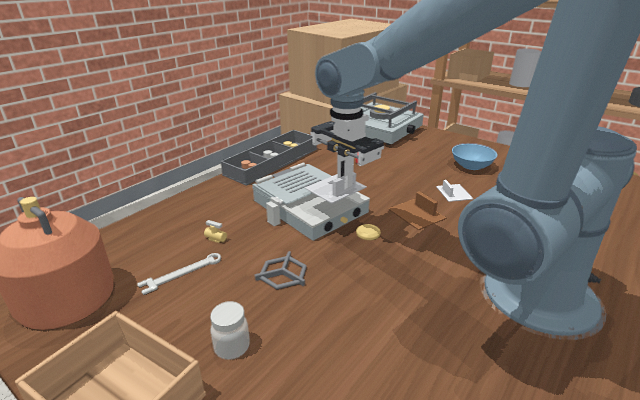

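Run:
```python
from h import *
crop('wrist6',270,50,550,260,'c6')
```

```text
scale 2.857142857142857
```

View pics/c6.png

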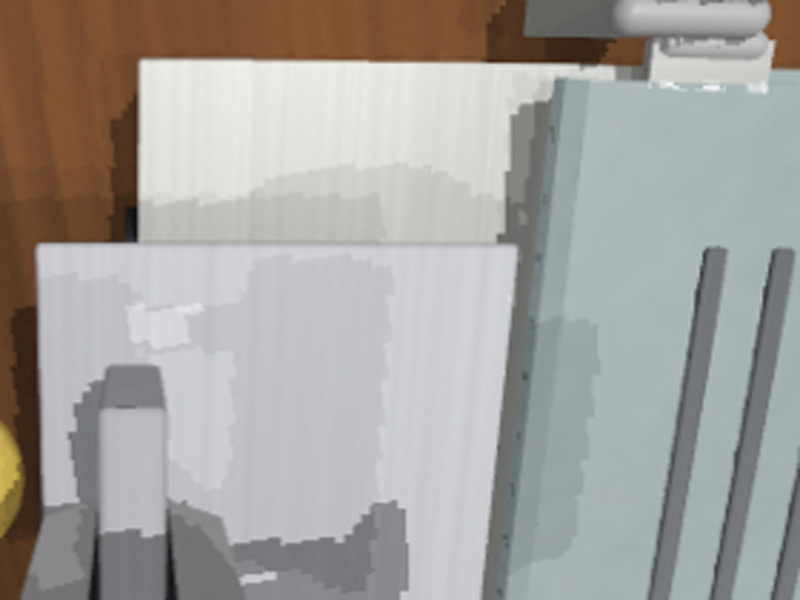

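Run:
```python
from h import *
np.set_printoptions(precision=4,suppress=True)
c=load('wrist6')
f=lambda pts,z:np.array([pz(c,x/2.857+270,y/2.857+50,z)[:2] for x,y in pts])
L=f([(139,60),(520,63.5),(138,240)],.045)
P=f([(38,245),(517,245),(487,600),(43,500)],.104)
ang=lambda d:np.degrees(np.arctan2(d[1],d[0]))
print('ledge left edge',ang(L[1]-L[0]),'front',ang(L[0]-L[2])-90)
print('plate left',ang(P[1]-P[0]),np.linalg.norm(P[1]-P[0]),'front',ang(P[1]-P[2])-90,'back',ang(P[0]-P[3])-90)
a=np.radians(-10.2);ex=np.array([np.cos(a),np.sin(a)]);ey=np.array([-ex[1],ex[0]])
d=P[1]-L[0]; print('front-left plate corner in casing: x',-100+1e3*d@ex,'y',100+1e3*d@ey, 'back', -100+1e3*(P[0]-L[0])@ex,100+1e3*(P[0]-L[0])@ey)
print('casing front-mid est',L[0]-.1*ey,'plate ctr',(P[0]+P[1])/2-.06*ey)
bar=f([(102,408),(165,408)],.144);print('bar mid in casing', [( -100+1e3*(b-L[0])@ex, 100+1e3*(b-L[0])@ey) for b in bar])
print(ang(np.array([-2.40938564e+00, -2.01605160e+00]))*2-90)
```

```text
ledge left edge -10.324182205139765 front -10.324968893551684
plate left -9.975559642842283 0.09758902471514849 front -8.842779546347003 back -10.440717047904272
front-left plate corner in casing: x -23.04482275694417 y 57.58223265430924 back -120.63309873893857 57.19995563962267
casing front-mid est [0.4686 0.0466] plate ctr [0.4959 0.039 ]
bar mid in casing [(np.float64(-106.37994310049869), np.float64(32.98644374331782)), (np.float64(-95.86111794843276), np.float64(33.01394317563832))]
-370.1582353793035
```

```bash
python3 -m jog '[[[0,0.1,-1.5,0],[0,0.1,-3,0],[0,0.1,-4.2,0],[0,0.1,-4.7,0],[0,0.1,-4.7,0],[0,0.1,-4.7,0]]]'
python3 - <<'E'
from h import *
snap('wrist','wrist7');print(env.read_state()['position'])
crop('wrist7',230,10,530,235,'c7')
E
```

```text
t: 9.17
position: [0.4679, 0.0439, 0.0671]
orientation: [2.408, 2.017, 0.001]
ft_force: [-0.2, 0.4, -1.8]
gripper_width: 0.0117
[0.46824605 0.04396522 0.0674215 ]
scale 2.6666666666666665
```

View pics/c7.png

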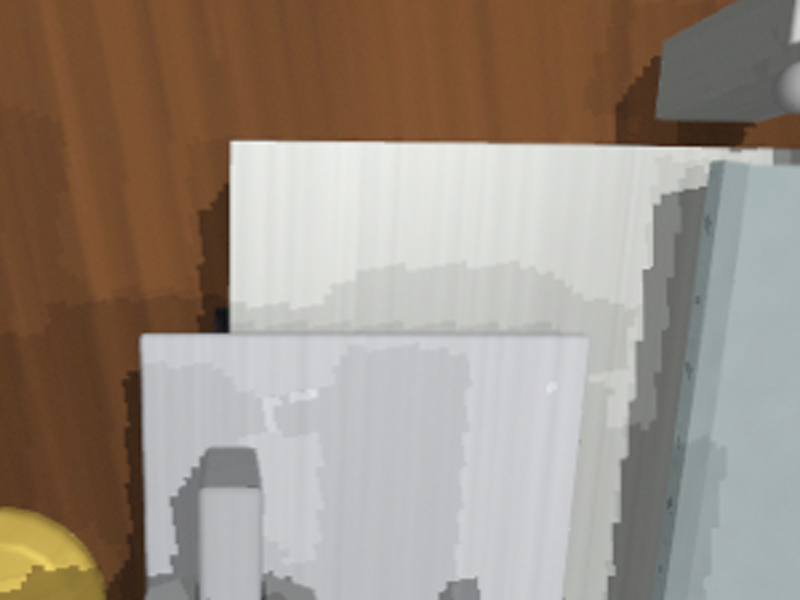

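```bash
cat > m.py <<'E'
from h import *
def rep(fn,s,u0,v0,Lp,Pp,zp):
    c=load(fn); f=lambda pts,z:np.array([pz(c,x/s+u0,y/s+v0,z)[:2] for x,y in pts])
    L=f(Lp,.045);ang=lambda d:np.degrees(np.arctan2(d[1],d[0]))
    print('ledge left',ang(L[1]-L[0]),'front',ang(L[0]-L[2])-90)
    a=np.radians(-10.2);ex=np.array([np.cos(a),np.sin(a)]);ey=np.array([-ex[1],ex[0]])
    for z in zp:
        P=f(Pp,z); print(z,'plate yaw',ang(P[1]-P[0]),ang(P[1]-P[2])-90,ang(P[0]-P[3])-90,'len',np.linalg.norm(P[1]-P[0]))
        for p in P[:2]: print('  casing xy',-100+1e3*(p-L[0])@ex,100+1e3*(p-L[0])@ey)
E
python3 - <<'E'
from m import *
rep('wrist6',2.857,270,50,[(139,60),(520,63.5),(138,240)],[(38,245),(517,245),(487,600),(43,500)],(.098,.1,.104))
rep('wrist7',2.6667,230,10,[(231,141),(700,146.5),(230,330)],[(141,335),(587,335),(565,598),(146,575)],(.053,.055,.058))
E
```

```text
ledge left -10.324182205139765 front -10.324968893551684
0.098 plate yaw -9.975559642842283 -8.84277954634699 -10.440717047904272 len 0.1007198584100341
  casing xy -121.26257483235557 56.81335540867452
  casing xy -20.543489176199145 57.207896566402304
0.1 plate yaw -9.975559642842285 -8.84277954634706 -10.440717047904272 len 0.0996762471784056
  casing xy -121.05274946788325 56.94222215232391
  casing xy -21.37726703644745 57.33267526237129
0.104 plate yaw -9.975559642842283 -8.842779546347003 -10.440717047904272 len 0.09758902471514849
  casing xy -120.63309873893857 57.19995563962267
  casing xy -23.04482275694417 57.58223265430924
ledge left -10.343519099406604 front -10.421961326749823
0.053 plate yaw -10.017412351783538 -8.925702090788874 -10.410868702439473 len 0.1006902746221894
  casing xy -120.17695633140566 57.938490164516914
  casing xy -19.487192984368818 58.25936492144064
0.055 plate yaw -10.017412351783554 -8.92570209078886 -10.410868702439487 len 0.09964800355501592
  casing xy -119.97317448481886 58.06547185214797
  casing xy -20.325676912614185 58.383025151497115
0.058 plate yaw -10.017412351783548 -8.925702090788903 -10.410868702439501 len 0.09808459695425588
  casing xy -119.66750171493864 58.25594438359457
  casing xy -21.583402804982057 58.56851549658188
```

```bash
python3 -m jog '[[[0.03,0.17,-0.3,-0.3],[0.03,0.17,-0.6,-0.3],[0.03,0.17,-0.7,-0.3],[0.03,0.17,-0.7,-0.3]]]';python3 -m jog '[[[0,0,-0.1,0],[0,0,-0.1,0]]]'|egrep 'pos|force';python3 -m jog '[[[0,0,-0.1,0],[0,0,-0.1,0]]]'|egrep 'pos|force'
```

```text
t: 9.55
position: [0.4675, 0.0463, 0.0593]
orientation: [-2.412, -2.012, 0.0]
ft_force: [0.0, 1.0, -2.1]
gripper_width: 0.0118
position: [0.4678, 0.0463, 0.059]
ft_force: [-2.7, 0.1, 2.6]
position: [0.4678, 0.0463, 0.059]
ft_force: [-7.0, 0.4, 11.5]
```

```bash
python3 -m jog '[[[0,0,0.12,0],[0.3,-0.05,0.12,0],[0.6,-0.1,0.12,0],[0.9,-0.16,0.12,0],[1.2,-0.22,0.12,0],[1.2,-0.22,0.12,0]]]'
python3 - <<'E'
from h import *
snap('wrist','wrist8');snap('side','side8')
crop('wrist8',230,10,530,235,'c8');crop('side8',240,130,400,250,'c8s')
E
```

```text
t: 10.38
position: [0.4807, 0.0438, 0.059]
orientation: [2.412, 2.011, 0.001]
ft_force: [0.5, -0.8, 1.9]
gripper_width: 0.0116
scale 2.6666666666666665
scale 5.0
```

View pics/c8.png

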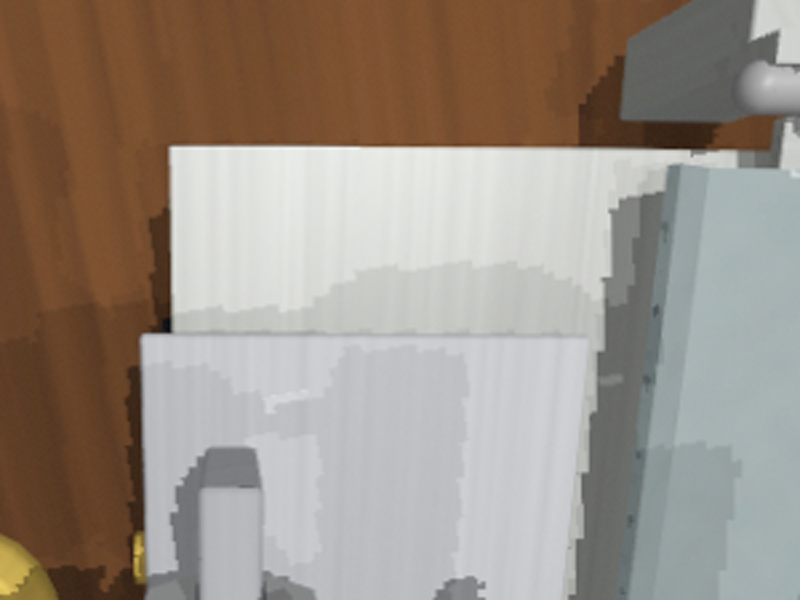

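View pics/c8s.png

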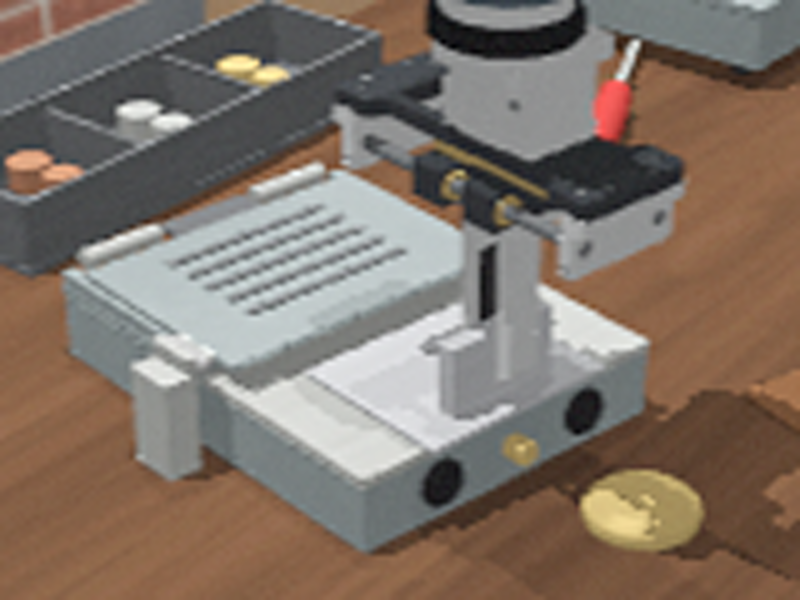

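Run:
```python
from m import *
rep('wrist8',2.6667,230,10,[(170,146),(600,147),(172,330)],[(142,335),(588,335),(566,598),(146,575)],(.047,.049))
c=load('wrist8')
for p in [(665,215),(632,500)]:
    q=pz(c,p[0]/2.6667+230,p[1]/2.6667+10,.06);print(q)
```

```text
ledge left -10.223996967225604 front -10.65153281949911
0.047 plate yaw -10.266552743913632 -9.158988225057854 -10.884212621440568 len 0.09965908210058004
  casing xy -106.8697810741385 60.29640449889531
  casing xy -7.2107662051674595 60.1806440723056
0.049 plate yaw -10.266552743913635 -9.15898822505784 -10.884212621440525 len 0.09861661614216173
  casing xy -106.66877255741656 60.42231193041817
  casing xy -8.05222294359966 60.30776239501376
[0.58301334 0.11262673 0.06      ]
[0.57245102 0.05397287 0.06      ]
```

Centred to about 0.3 mm and square. I'll slide it in now, slowing down near the stop.

```bash
python3 -m jog '[[[0.4,-0.07,0,0],[0.8,-0.14,0,0],[1.2,-0.22,0,0],[1.6,-0.29,0,0],[1.6,-0.29,0,0]]]';python3 -m jog '[[[0.4,-0.07,0,0],[0.8,-0.14,0,0],[1.2,-0.22,0,0],[1.6,-0.29,0,0],[1.6,-0.29,0,0]]]'
python3 - <<'E'
from h import *
snap('wrist','wrist9');snap('side','side9')
crop('side9',240,130,400,250,'c9s')
E
```

```text
t: 10.9
position: [0.4963, 0.041, 0.059]
orientation: [2.412, 2.011, 0.001]
ft_force: [-1.0, 1.6, 4.2]
gripper_width: 0.0117
t: 11.32
position: [0.5122, 0.0381, 0.059]
orientation: [2.413, 2.012, 0.001]
ft_force: [-1.0, 0.9, 3.6]
gripper_width: 0.0115
scale 5.0
```

View pics/c9s.png

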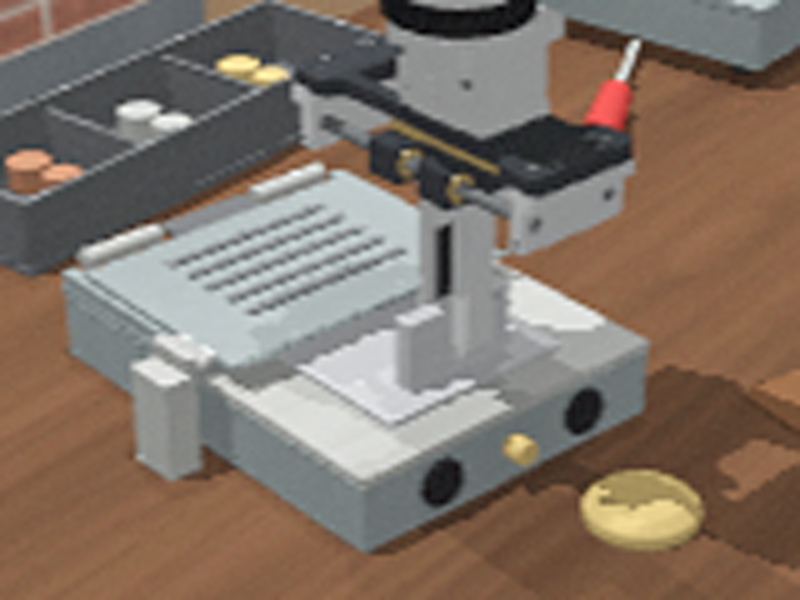

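View pics/wrist9.png

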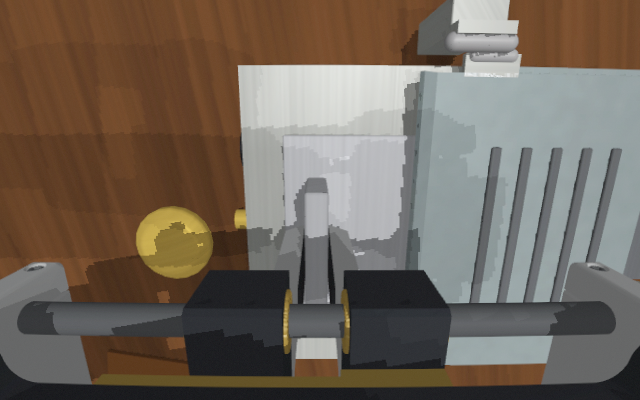

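```bash
for i in 1; do python3 -m jog '[[[0.2,-0.035,0,0],[0.4,-0.07,0,0],[0.4,-0.07,0,0]]]'|egrep 'pos|force';python3 -m jog '[[[0.1,-0.02,0,0],[0.1,-0.02,0,0]]]'|egrep 'pos|force';python3 -m jog '[[[0.1,-0.02,0,0],[0.1,-0.02,0,0]]]'|egrep 'pos|force'; done
```

```text
position: [0.5152, 0.0377, 0.059]
ft_force: [-6.6, 1.5, 8.9]
position: [0.5157, 0.0376, 0.059]
ft_force: [-7.2, 1.2, 9.2]
position: [0.5168, 0.0374, 0.059]
ft_force: [-7.7, 1.9, 10.2]
```

Run:
```python
from h import *
snap('wrist','wrist10');snap('side','side10');print(env.read_state()['position'],env.read_state()['ft_force'],env.read_state()['ft_torque'])
crop('wrist10',200,40,500,265,'c10');crop('side10',240,130,400,250,'c10s')
```

```text
[0.51673351 0.03736064 0.0589913 ] [-6.97269525  1.81562603  8.82606762] [ 0.12315977  0.88833463 -0.03199848]
scale 2.6666666666666665
scale 5.0
```

View pics/c10.png

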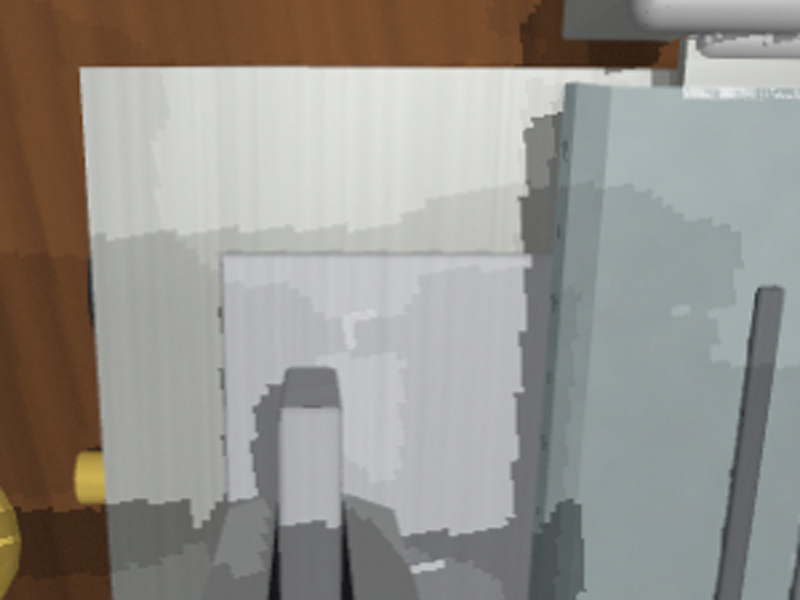

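View pics/c10s.png

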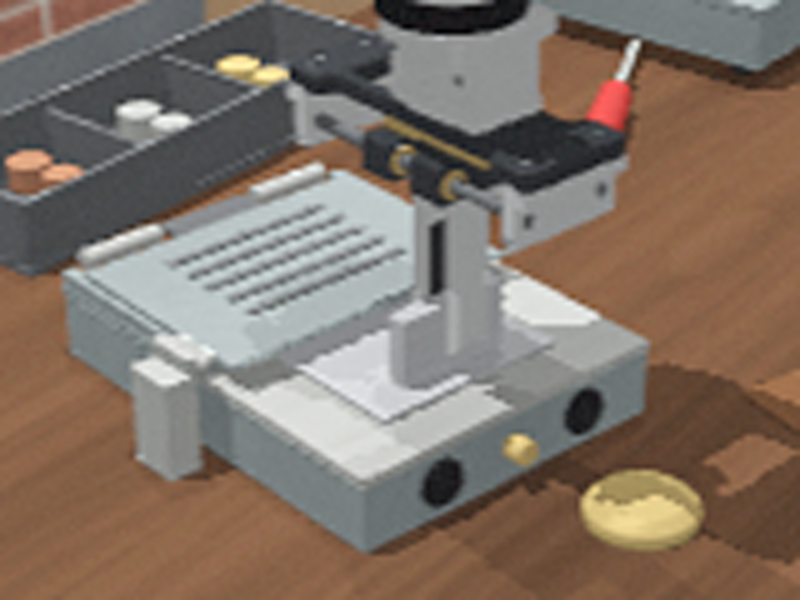

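Run:
```python
from m import *
rep('wrist10',2.6667,200,40,[(81,67),(560,70),(91,235)],[(222,254),(530,254),(513,510),(228,500)],(.047,.049))
```

```text
ledge left -10.681357619744862 front -10.324709120810084
0.047 plate yaw -10.283069550775323 -10.469052371068031 -10.409712112456901 len 0.06854852873490758
  casing xy -70.60315406149962 60.455321755643624
  casing xy -2.054697372036543 60.35593758560907
0.049 plate yaw -10.283069550775322 -10.469052371068088 -10.409712112456987 len 0.06783140616922277
  casing xy -70.39491727806016 60.57944312721107
  casing xy -2.563582400576223 60.48109866776285
```

```bash
python3 -m jog '[[[0.1,-0.02,0,0],[0.1,-0.02,0,0]]]'|egrep 'pos|force';python3 -m jog '[[[0.1,-0.02,0,0],[0.1,-0.02,0,0],[0.1,-0.02,0,0]]]'|egrep 'pos|force'
```

```text
position: [0.517, 0.0374, 0.059]
ft_force: [-11.5, 1.7, 12.8]
position: [0.517, 0.0373, 0.059]
ft_force: [-15.2, 2.4, 16.2]
```

The plate is against the stop: position no longer changes while the force rises. I'll trim the forces.

```bash
python3 -m jog '[[[-0.2,0.04,0,0],[-0.2,0.04,0,0],[-0.2,0.04,0,0],[-0.2,0.04,0,0]]]'|egrep 'pos|force'
python3 - <<'E'
from h import *
snap('wrist','wrist11');print(env.read_state()['ft_force'])
E
```

```text
position: [0.517, 0.0374, 0.059]
ft_force: [-5.3, 2.0, 8.8]
[-5.35846573  1.77965972  8.49336025]
```

```bash
python3 -m jog '[[[0,0,-0.03,0],[0,0,-0.03,0],[0,0,-0.03,0],[0,0,-0.03,0],[0,0,-0.03,0],[0,0,-0.03,0]]]'
python3 - <<'E'
from h import *
snap('wrist','wrist12');snap('side','side12');c=snap('top','top12');print(env.read_state()['ft_force'])
crop('wrist12',200,40,500,265,'c12');crop('side12',240,130,400,250,'c12s')
E
```

```text
t: 13.4
position: [0.5171, 0.0373, 0.059]
orientation: [-2.412, -2.011, 0.002]
ft_force: [-7.3, 2.1, 9.8]
gripper_width: 0.0118
[-5.99761722  2.35847378 10.09418899]
scale 2.6666666666666665
scale 5.0
```

View pics/c12.png

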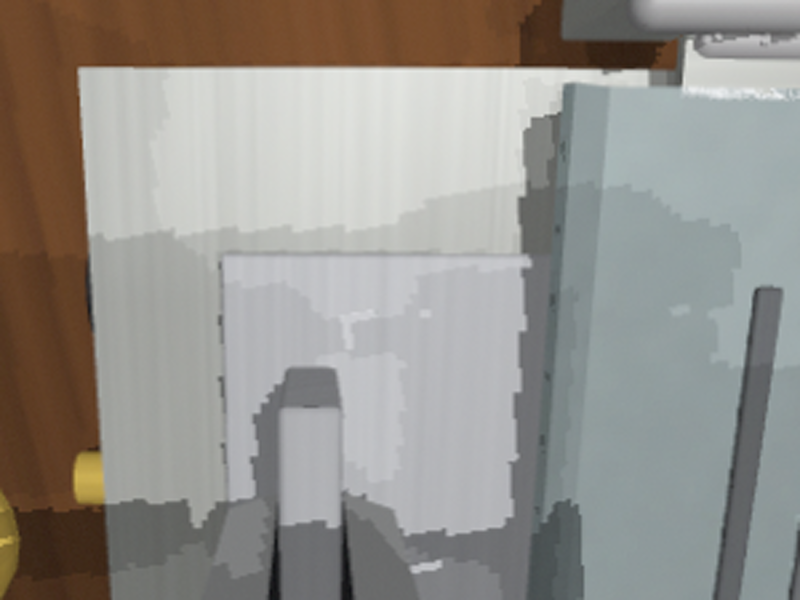

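View pics/c12s.png

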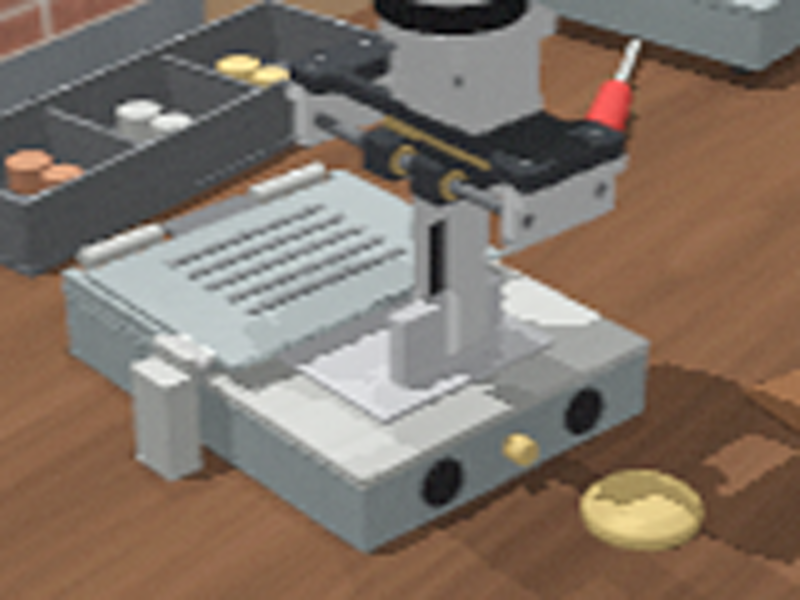

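View pics/top12.png

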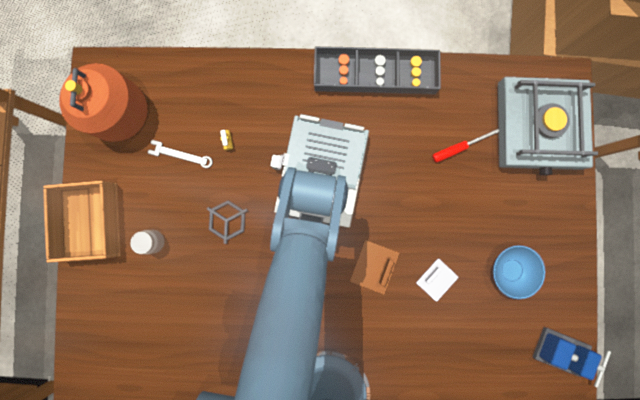

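The plate is flat under the lip against the stop, the cover is shut, the other items haven't moved, and the downward push is about 10 N.

```bash
python3 -c "
from plant import env
print(env.sign_off())"
```

```text
the job is handed in; nothing more can be done
None
```

The job is handed in at about 13.5 s of robot time. The cover is shut, and the shield plate is under its lip against the stop, still held and pressed down.

- **Cover:** I pressed it down with the closed fingers until the catch snapped. The force dropped to zero just before shut, then rose to about 22 N against the shut cover. It stayed flat after I took the hand off, and the later pictures show it still flat.
- **Plate:** I picked up the larger white plate by its bar and laid it on the ledge with its front edge about 20 mm short of the lip line. Then I slid it in until it stopped moving while the force kept rising.
- **Position:** In a wrist picture taken just before the final push, the rear edge was at casing x of about -70.5 mm (nominal -70). It was off centre by about 0.5 mm and square within about 0.4°.
- **Final hold:** The gripper still holds the bar at 40 N. The wrist sensor reads about 10 N down and about 6 N towards the stop. The sensor also read about -2 N with the plate hanging free, so the push on the ledge is nearer 12 N.
- **Disagreement:** The top and wrist cameras differed by about 4 mm on where the shield lay. I used a position between the two and did the final alignment from wrist pictures relative to the ledge.
- **Other things:** The pot stand, spanner, screwdriver, valve and the two other plates look unmoved in the last top view. The burner cap is hidden by the arm there, but the side view shows it in place.

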